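# Lock the head of a refilled pepper mill and stand it back beside the salt

### The arm

A 6-joint arm with a two-finger parallel gripper is mounted at the origin on a cart in front of the work surface, level with it; the furniture and walls round the work are solid. World frame = base frame: x ahead of the robot, y to its left, z up, the work surface at z = 0. Lengths are in m, angles in rad, forces in N, time in s.
With the tool pointing down it reaches from about 0.375 to 0.9 m from the base axis. Payload 3.1 kg.
Tool frame: the origin (TCP) lies on the centre line of the jaws, within the pads' length; the fingertips stand 25 mm ahead of it and the grasp point (between the pads) lies 6 mm ahead of it (manip.tips_ahead is the distance from the TCP to the fingertips, in m); z points along the fingers, y is the direction in which the jaws open and shut (so a half turn about z gives the same grasp; the last joint's range is limited). The gripper opens to 85 mm and grips with 20 to 120 N. Pads are 22 mm wide; open, the fingers measure 114 mm over their backs; the gripper's body (76 mm by 85 mm) begins 54 mm behind the grasp point. The pads swing forward as they close: fully open they stand 13 mm farther back than shut.
Start: joints at [0.969, 0.527, 1.433, -0, 1.181, -0.178], TCP at [0.257, 0.57, 0.256] pointing down, gripper open.
Joint ranges: [-3.08, 3.08], [-0.75, 2.2], [0.22, 2.44], [-1.43, 4.57], [0, 2.65], [-2.85, 2.85]. Speed limits (rad/s): [2.79, 2.79, 3.14, 3.14, 3.14, 3.14].

### API

Orientations are given as a unit quaternion [x, y, z, w].
In Python, from station import manip gives the robot as it stands.
- The arm moves only by the tool play_rows, never from a script. Its argument "steps" is a list that holds one entry, the list of rows, each a list of 6 numbers: the shift along the tool's x, y, z in m, then the turn, a rotation vector about the tool's x, y, z in degrees. In form: [[[x, y, z, rx, ry, rz], ...]]. A call has 1 to 10 rows; each row shifts and turns the commanded pose from where the row before left it, along the tool's axes as they then stand; what a row does not reach is not made up. A row lasts 1/8 s, in which the tool goes at most 62.5 mm and 10.7 degrees, less where a joint would pass 70% of its speed; a pose out of reach is approached as far as the arm can. A call is refused whole if a number of a shift passes 0.0625 or a number of a turn 10.7, either way. A call with a gripper value outside its range is refused whole. "fingers" is the opening, from 0 (shut) to 1 (fully open), set as the call begins (left out, the last holds). The fingers move at their own pace and stop on an object; "squeeze" is the grip in N (left out, the last holds). Time passes only in rows, so rows that do not move let the fingers close. It gives the time, the measured TCP pose, the force and the opening at its end, in the units of the state.
- manip.sense(): the state, without advancing time (a new reading comes with each control period).
- manip.snapshot(name): name is "scene" or "top"; returns a dict with "img" (420x560x3 uint8, red, green, blue), "K" (3x3 intrinsics, pixels), "world_from_camera" (4x4, takes a point from camera to world coordinates). Camera axes: x right, y down, z forward; pixel columns grow to the right and rows downward; lengths in m; the calibration is good to about 2 mm. A picture is of the moment at which its call begins. There is no depth.
- manip.sign_off(): hands the job in, once; it reports no verdict.
Trained networks look in a picture, given as the dict that the camera call returned (one of the last four; its "shot" number tells which), for a name from the list of things; names that differ only in an ending like _2 or _b are one class to them, and where a whole thing is asked for, a point or a joint stands for the part that bears it (a point fixed in the world has none). Each returns a list of dicts, best first, with "score" (0 to 1); they miss things now and then, are a little off and sometimes report something else, mostly with a low value. They report only what shows in the picture. A call takes as long as a camera call. They do not tell look-alikes from the thing itself.
- manip.regions_of(label, picture): "pixels" (420x560 bool, what is visible of it) and "rect" ([left, top, right, bottom] in pixels, round what is visible of it).
- manip.pinpoint(label, picture): "point" ([column, row] in pixels: a listed point, or the origin of a listed thing).
The state is a dict: "t": time; "q": joint angles; "qd": joint speeds; "tau": joint torques, N m; "tcp_pos": TCP position; "tool_rot": TCP orientation; "force": force on the tool from outside, world axes, zero at the start; "ft_torque": the same for the moment, N m; "finger_gap": opening from 0.0 (shut) to 1.0 (fully open).
Only numpy, scipy, OpenCV 4.12 (cv2) and the standard library are available. Lean on these libraries where they do the work, as an engineer would, in place of code of your own. Each camera call takes 0.05 s, during which the arm holds its last target.

### The job

The pepper mill on the silicone mat has just been refilled and the knurled lock ring that clamps its head is still slack. Bear down on the ring, firmly but not with great force, so that the mat grips the mill's foot and the wooden barrel stays still, and turn the lock ring clockwise until it is snug, hand-tight but not forced; then stand the mill upright in the free place of the wooden stand beside the salt mill. Do not knock the other things about.

Things in the scene. Friction and masses are not known exactly. Their poses are not given: they have to be found in the camera images.
- mill_centre (a point): Centre of the pepper mill, on its axis, 56 mm above the underside of its foot; z up the mill. Mill 113 mm tall, about 0.4 kg: flared steel foot 68 mm across and 11 mm high, dark wooden barrel 56 mm across up to 76 mm, then the knurled steel lock ring (see ring_centre), topped by the steel head, a dome 47 mm across with a small button. Starts upright on the mat.
- ring_centre (a point): Centre of the pepper mill's knurled steel lock ring, on the mill's axis: 62 mm across, 14 mm high, 87 mm above the underside of the foot. Round: grip at any yaw. Clockwise from above tightens. It starts slack by an unknown 0.2 to 2.2 rad, turning with about 0.03 Nm, then meets the head's gasket.
- barrel_pip (a point): Small steel pip let into the side of the wooden barrel, 29 mm from the mill's axis, 42 mm above the underside of the foot: shows whether the barrel turns. It must stay within 12 mm of its start (about 20 degrees) until the ring is snug; the soft mat twists by up to 0.2 rad.
- mill_head (a joint): How far the ring has drawn the head onto its gasket (m), 0 to 0.004: too little to measure well, but felt as torque on the ring. Once the ring meets the gasket the torque climbs by 1.5 Nm per rad (springy, goes back if let go) to 0.2 Nm, where it begins to draw the head and stays; from there by 0.3 Nm per rad. Snug is 0.24 to 0.37 Nm (0.29 is good), 0.0006 to 0.0027 m; more is forced.
- mat: Round dark silicone mat with a hanging tab, fixed, 160 mm across, origin at the centre of its underside. Top 10 mm high, cushioned: sinks 1 mm per 6 N, at most 6 mm; gives sideways 1 mm per 3 N and twists 0.33 rad per Nm. It grips the mill's foot against some 0.1 Nm by the mill's weight alone, which the ring's torque overcomes; with 20 N of push down on the ring, against 0.4 Nm and more. Over 45 N is too much.
- free_place (a point): Centre of the floor of the free round recess in the wooden stand, where the pepper mill belongs: 76 mm across and 8 mm deep, floor 14 mm above the worktop. The stand is a fixed block 100 x 214 mm, 22 mm high; along its long (y) axis, 110 mm in the +y direction of this point, is the other recess with the salt mill.
- salt_mill_centre (a point): Centre of the salt mill, the same size and shape as the pepper mill, 56 mm above its foot; stands in the other recess. Leave it.
- refill_jar: Spice jar with a screw cap, 42 mm across, 108 mm tall, origin at the centre of its underside; stands on the worktop near the mat. Leave it.
- jar_paprika: Another spice jar of the same kind and size, standing on the worktop near the mat. Leave it.
- jar_curry: Another spice jar of the same kind and size, standing on the worktop near the mat. Leave it.
- tea_carton: Small carton 102 x 53 x 60 mm behind the work, origin at the centre of its underside. Leave it.
Things that resemble listed ones, but are neither listed nor needed, are in the scene too. Leave any blue look-alike of the part that bears mill_centre alone.

How it is judged:
On the way:
1. the lock ring is snug (head drawn 0.6 to 2.7 mm onto its gasket) and the barrel still stands where it was on the mat, turned or shifted by less than 12 mm at its pip (value of joint mill_head between 0.0006 and 0.0027 m and distance of barrel_pip from where it was at the start of the episode below 0.012 m), for 0.3 s.
At the end, for the whole second after the job is handed in: The lock ring is snug (head drawn 0.6 to 2.7 mm onto its gasket) and the pepper mill stands upright (within 0.06 rad), released, on the floor of the free recess (foot within 3 mm of it in height, within 7 mm of the centre) (value of joint mill_head between 0.0006 and 0.0027 m and horizontal distance between mill_centre and free_place below 0.007 m and z of mill_centre in the frame of free_place between 0.053 and 0.059 m and angle between mill_centre's own z axis and vertical below 0.06 rad); the robot touches nothing.
It fails at once if the ring is forced: head drawn more than 3 mm onto the gasket (value of joint mill_head above 0.003 m).
It fails at once if more than 45 N is put on the mat (contact force between mat and anything else above 45 N).
It fails at once if the mill is tipped by more than 0.5 rad (angle between mill_centre's own z axis and vertical above 0.5 rad).
It fails at once if the salt mill, a jar or the carton is moved by more than 25 mm (distance of any of salt_mill_centre, refill_jar, jar_paprika, jar_curry, tea_carton from where it was at the start of the episode above 0.025 m).
It also fails if it takes over 72 s, if anything falls off the work surface, if the arm or the gripper's body presses on something with over 40 N, if the wrist force passes 120 N, or if a joint passes its speed limit or range.

## Working session

There is one attempt and no reset: what is moved stays moved. The work goes in short steps, Python scripts to look and compute and a tool call to move; the robot and the scene stay as the last step left them, time stands still between calls to the robot, and variables do not carry over. Pictures are saved under pics/ and viewed, and the job is handed in when it is done.

Besides the shell and the picture viewer there is one more tool, called after ">>>" as a command line: name --argument value ..., lists and objects as JSON in quotes. play_rows: Moves the arm, as the interface text tells. Its arguments: {"type":"object","properties":{"steps":{"type":"array"},"fingers":{"type":"number"},"squeeze":{"type":"number"}},"required":["steps"]}

```bash
ls; mkdir -p pics
cat > h.py <<'E'
import numpy as np, cv2, pickle
from station import manip
from scipy.spatial.transform import Rotation as R
def ray(s,px):
    K=np.array(s["K"]);T=np.array(s["world_from_camera"])
    d=T[:3,:3]@np.linalg.solve(K,[px[0],px[1],1.]);return T[:3,3],d
def at_z(s,px,z):
    o,d=ray(s,px);return o+d*(z-o[2])/d[2]
def proj(s,p):
    K=np.array(s["K"]);T=np.linalg.inv(np.array(s["world_from_camera"]))
    c=K@(T[:3,:3]@np.array(p)+T[:3,3]);return c[:2]/c[2]
def save(s,n,crop=None,f=1):
    im=s["img"]
    if crop: im=im[crop[1]:crop[3],crop[0]:crop[2]]
    im=cv2.resize(im,None,fx=f,fy=f,interpolation=cv2.INTER_CUBIC)
    cv2.imwrite("pics/"+n,im[:,:,::-1])
E
python3 - <<'E'
from h import *
np.set_printoptions(precision=4,suppress=True)
print(manip.sense())
for n in("scene","top"):
    s=manip.snapshot(n);save(s,n+"0.png",f=1.4)
    pickle.dump({k:s[k] for k in("img","K","world_from_camera")},open(n+"0.pkl","wb"))
    print(n,np.array(s["world_from_camera"]),np.array(s["K"])[0])
    for l,z in(("mill_centre",.066),("ring_centre",.097),("barrel_pip",.052),("mat",0),("free_place",.014),("salt_mill_centre",.07),("refill_jar",0),("jar_paprika",0),("jar_curry",0),("tea_carton",0)):
        for r in manip.pinpoint(l,s)[:4]: print(l,np.round(r["point"],1),round(r["score"],2),at_z(s,r["point"],z))
E
```

```text
pics
{'t': 0.0, 'q': array([ 0.9685,  0.5285,  1.4339,  0.    ,  1.1814, -0.1785]), 'qd': array([ 0.0013,  0.0009, -0.0008, -0.0006, -0.0002,  0.0005]), 'tau': array([  0.0001, -44.2346, -17.8027,  -0.0004,   0.0084,  -0.    ]), 'tcp_pos': array([0.2566, 0.5692, 0.2553]), 'tool_rot': array([ 0.2103,  0.9776, -0.001 , -0.0004]), 'force': array([-0.3107,  0.6565, -0.0149]), 'ft_torque': array([-0.0647, -0.0152, -0.0328]), 'finger_gap': 0.9997608131746809}
scene [[ 0.7813 -0.4779  0.4014  0.0795]
 [-0.6241 -0.5987  0.502  -0.6087]
 [ 0.0004 -0.6428 -0.766   1.0199]
 [ 0.      0.      0.      1.    ]] [491.347    0.     281.4803]
mill_centre [308.4 264. ] 0.73 [ 0.5181 -0.1596  0.066 ]
mill_centre [176.8 179.2] 0.7 [0.4193 0.2611 0.066 ]
mill_centre [219.4 260.3] 0.62 [ 0.3636 -0.0232  0.066 ]
ring_centre [218.4 256.7] 0.67 [ 0.358  -0.0327  0.097 ]
ring_centre [179.6 172.9] 0.59 [0.4255 0.2477 0.097 ]
ring_centre [311.8 260.7] 0.49 [ 0.5156 -0.1723  0.097 ]
ring_centre [315.7 284.9] 0.15 [ 0.4813 -0.2247  0.097 ]
barrel_pip [317. 282.] 0.9 [ 0.5082 -0.2021  0.052 ]
barrel_pip [172.5 192
[... 820 characters left out ...]
370.5 228.2] 0.85 [ 0.5055 -0.1977  0.052 ]
barrel_pip [198.3 272.3] 0.69 [0.3963 0.2463 0.052 ]
barrel_pip [350.6 228.6] 0.23 [ 0.5049 -0.1458  0.052 ]
mat [353.8 229. ] 0.64 [ 0.5111 -0.1627  0.    ]
free_place [257.  212.8] 0.85 [0.5556 0.1003 0.014 ]
free_place [212.9 215.2] 0.38 [0.55   0.2194 0.014 ]
salt_mill_centre [213.7 212.1] 0.96 [0.5482 0.208  0.07  ]
salt_mill_centre [285.7 276.4] 0.69 [0.3833 0.0242 0.07  ]
refill_jar [322.8 170. ] 0.74 [ 0.6785 -0.0825  0.    ]
jar_paprika [366.2 172.3] 0.56 [ 0.6708 -0.204   0.    ]
jar_paprika [358.4 222.9] 0.32 [ 0.5278 -0.176   0.    ]
jar_curry [288.9 278.8] 0.78 [0.379  0.0156 0.    ]
tea_carton [249.1 157.5] 0.55 [0.7165 0.1242 0.    ]
```

View pics/scene0.png

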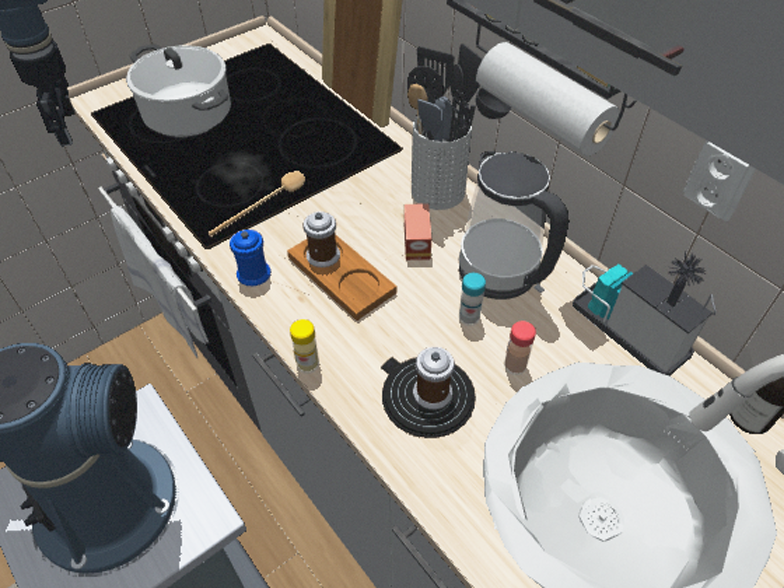

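View pics/top0.png

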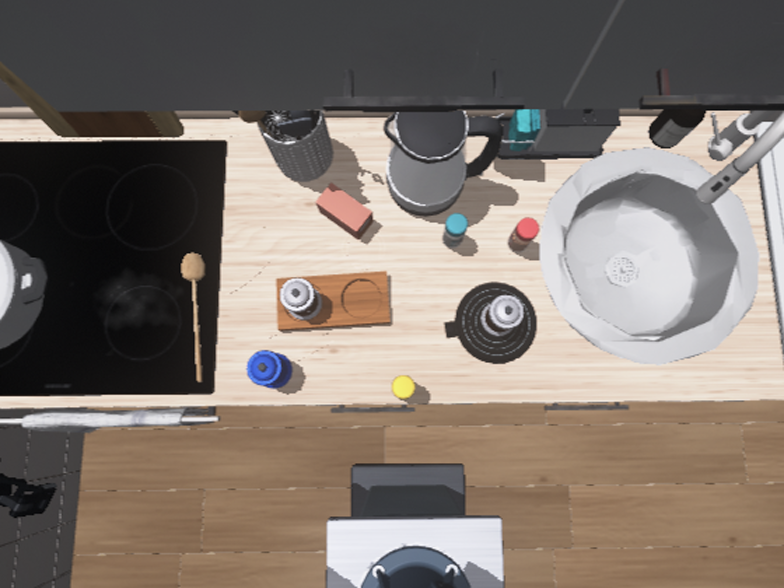

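Candidates for the pepper mill (pixels in the 560x420 top image):
- (360,223): brown mill on the dark mat.
- (212,212): brown mill in the stand, which is the salt mill.
- (190,263): blue look-alike.

The one on the mat fits. I'll confirm it in a crop.

Run:
```python
from h import *
np.set_printoptions(precision=4,suppress=True)
S={n:pickle.load(open(n+"0.pkl","rb")) for n in("scene","top")}
def tri(a,b):
    o1,d1=ray(S["scene"],a);o2,d2=ray(S["top"],b)
    A=np.c_[d1,-d2];x=np.linalg.lstsq(A,o2-o1,rcond=None)[0]
    p,q=o1+d1*x[0],o2+d2*x[1];return (p+q)/2,np.linalg.norm(p-q)
print("mill",tri([308.4,264],[359.7,223]));print("ring",tri([311.8,260.7],[360.4,221.6]));print("pip",tri([317,282],[370.5,228.2]))
print("free",tri([258.9,205.2],[257,212.8]));print("salt",tri([230.8,165.8],[213.7,212.1]))
a=S["scene"]["img"][230:320,260:350];b=S["top"]["img"][185:265,310:390]
f=lambda x:cv2.resize(x,(390,390),interpolation=cv2.INTER_CUBIC)
cv2.imwrite("pics/crop1.png",np.hstack([f(a),f(b)])[:,:,::-1])
a=S["scene"]["img"][140:240,200:300];b=S["top"]["img"][180:250,190:290]
cv2.imwrite("pics/crop2.png",np.hstack([f(a),cv2.resize(b,(400,390*280//390)) if 0 else cv2.copyMakeBorder(cv2.resize(b,(390,273),interpolation=cv2.INTER_CUBIC),0,117,0,0,0)])[:,:,::-1])
```

```text
mill (array([ 0.5144, -0.1651,  0.0768]), np.float64(0.0025335078759368603))
ring (array([ 0.5192, -0.1666,  0.0861]), np.float64(0.0031590230603950687))
pip (array([ 0.508 , -0.1996,  0.0477]), np.float64(0.004260491237031205))
free (array([0.5619, 0.0993, 0.0016]), np.float64(0.008835287134562655))
salt (array([0.5508, 0.2053, 0.0761]), np.float64(0.008103378958818248))
```

View pics/crop1.png

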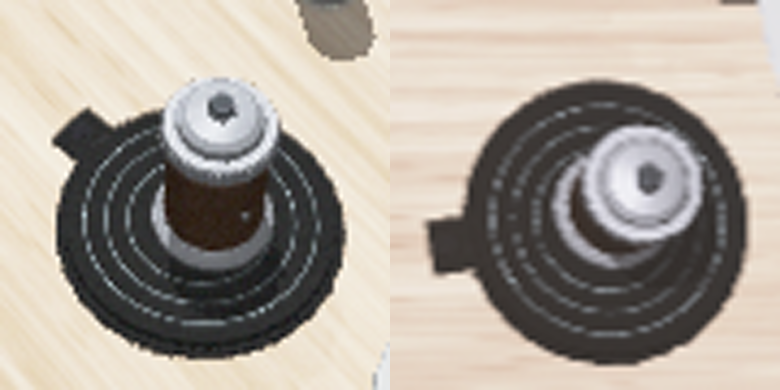

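View pics/crop2.png

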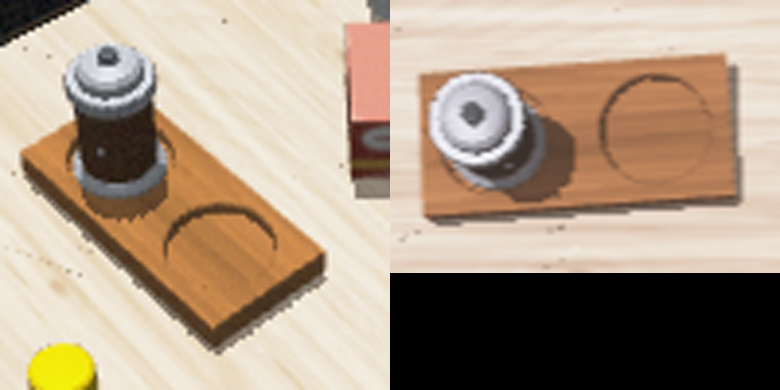

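Run:
```python
from h import *
np.set_printoptions(precision=4,suppress=True)
S={n:pickle.load(open(n+"0.pkl","rb")) for n in("scene","top")}
c=S["scene"];t=S["top"]
print("btn",at_z(c,[311.2,254.2],.122),at_z(t,[363.3,221.3],.122))
print("ring",at_z(t,[362.1,222.5],.104))
def e(i,m,x0,y0):
    m=m[y0:,x0:]
# top-plane recess
print("rec",at_z(t,[258.5,213.3],.022))
def f(x): return cv2.resize(x,None,fx=8,fy=8,interpolation=cv2.INTER_CUBIC)
cv2.imwrite("pics/s_sc.png",f(c["img"][175:240,215:300])[:,:,::-1])
cv2.imwrite("pics/s_tp.png",f(t["img"][185:245,190:290])[:,:,::-1])
cv2.imwrite("pics/m_tp.png",f(t["img"][190:260,320:390])[:,:,::-1])
```

```text
btn [ 0.5139 -0.1704  0.122 ] [ 0.5127 -0.1665  0.122 ]
ring [ 0.5126 -0.1668  0.104 ]
rec [0.5528 0.0957 0.022 ]
```

View pics/s_sc.png

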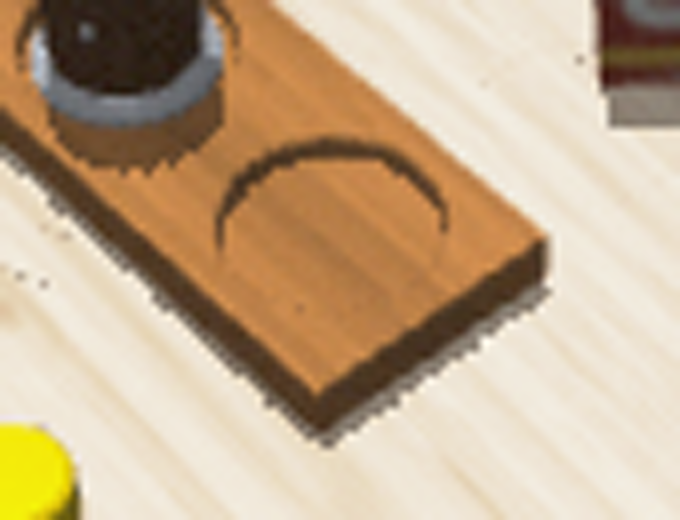

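View pics/s_tp.png

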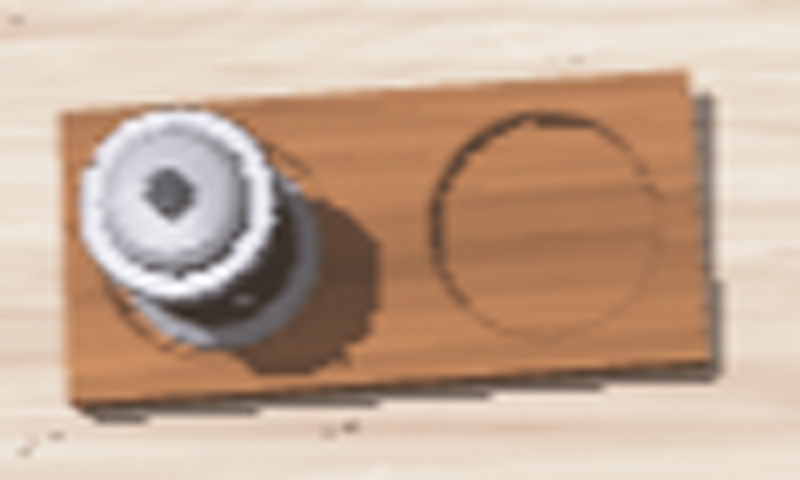

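View pics/m_tp.png

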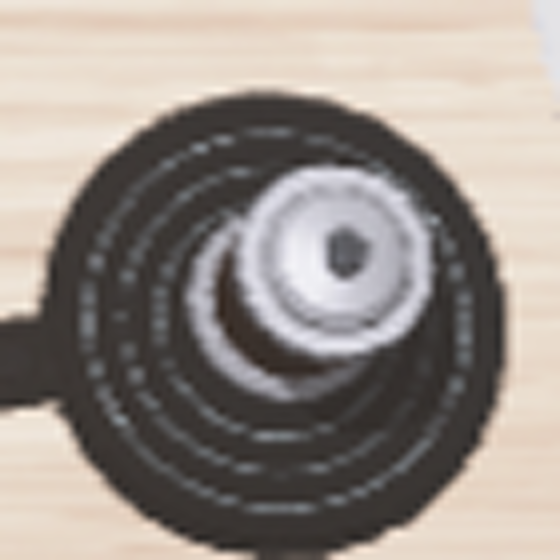

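Run:
```python
from h import *
from scipy.optimize import least_squares
np.set_printoptions(precision=4,suppress=True)
S={n:pickle.load(open(n+"0.pkl","rb")) for n in("scene","top")}
c=S["scene"];t=S["top"]
u=lambda p,x0,y0:[(p[0]+.5)/8-.5+x0,(p[1]+.5)/8-.5+y0]
# local stand coords, origin free place, y toward salt
obs_t=[((.05,162*.001-0,.022),(62,115)),((.05,-.052,.022),(686,70)),((-.05,-.052,.022),(712,360)),((-.05,.162,.022),(70,403))]
obs_c=[((.05,-.052,.022),(545,240)),((-.05,-.052,.022),(318,395))]
def mod(v,p):
    cc,s=np.cos(v[2]),np.sin(v[2]);return [v[0]+cc*p[0]-s*p[1],v[1]+s*p[0]+cc*p[1],p[2]]
def circ_pts(v):return [mod(v,(.038*np.cos(a),.038*np.sin(a),.022)) for a in np.linspace(0,2*np.pi,90)]
def res(v,w):
    r=[]
    if w!=1:
        for p,o in obs_t:r+=list(proj(t,mod(v,p))-u(o,190,185))
        q=np.array([proj(t,p) for p in circ_pts(v)])
        r+=list(3*((q.max(0)+q.min(0))/2-u((547,226),190,185)))
    if w!=0:
        for p,o in obs_c:r+=list(proj(c,mod(v,p))-u(o,215,175))
        q=np.array([proj(c,p) for p in circ_pts(v)])
        r+=[q[:,0].min()-u((217,0),215,175)[0],q[:,0].max()-u((448,0),215,175)[0],q[:,1].min()-u((0,135),215,175)[1]]
    return r
for w in(0,1,2):
    s=least_squares(res,[.555,.097,0],args=(w,));print(w,s.x,np.round(s.fun,2))
# mill: button top, ring outline extents in top
print(at_z(t,u((349,250),320,190),.122), at_z(t,u((336,260),320,190),.104))
for z,rr,box in((.104,.031,(237,165,435,355)),):
    def f(v):
        q=np.array([proj(t,[v[0]+rr*np.cos(a),v[1]+rr*np.sin(a),z]) for a in np.linspace(0,6.283,180)])
        qb=np.array([proj(t,[v[0]+rr*np.cos(a),v[1]+rr*np.sin(a),z-.014]) for a in np.linspace(0,6.283,180)])
        q=np.r_[q,qb]
        lo=u(box[:2],320,190);hi=u(box[2:],320,190)
        return np.r_[q.min(0)-lo,q.max(0)-hi]
    s=least_squares(f,[.51,-.17]);print(s.x,s.fun)
```

```text
0 [0.5545 0.0973 0.0627] [-0.31 -0.22  0.67 -0.05 -0.08  0.15 -0.17  0.48 -0.03 -0.13]
1 [0.5562 0.0958 0.0507] [ 0.39 -0.37 -0.3  -0.04  0.13 -0.21  0.42]
2 [0.5549 0.097  0.0643] [-0.21 -0.26  0.76 -0.21  0.07 -0.03 -0.01  0.43  0.33 -0.55 -0.25 -0.68
 -0.61 -0.07 -0.54 -0.88  0.39]
[ 0.5139 -0.1663  0.122 ] [ 0.5137 -0.1655  0.104 ]
[ 0.5148 -0.1666] [-0.5015 -0.8132  0.4957  0.7987]
```

The crop confirms it: brown mill with pip on the mat, at about (0.514,-0.167). The free recess is at about (0.555,0.097). I'll move across at the current height.

>>> play_rows --steps '[[[-0.034, -0.035, 0, 0, 0, 0], [-0.034, -0.035, 0, 0, 0, 0], [-0.034, -0.035, 0, 0, 0, 0], [-0.034, -0.035, 0, 0, 0, 0], [-0.034, -0.035, 0, 0, 0, 0], [-0.034, -0.035, 0, 0, 0, 0], [-0.034, -0.035, 0, 0, 0, 0], [-0.034, -0.035, 0, 0, 0, 0]]]' --fingers 1

```text
t: 2.1
tcp_pos: [0.3904, 0.2012, 0.2566]
tool_rot: [0.21, 0.978, 0.0, 0.001]
force: [0.6, 0.1, 1.1]
finger_gap: 1.001
```

>>> play_rows --steps '[[[-0.034, -0.035, 0, 0, 0, 0], [-0.034, -0.035, 0, 0, 0, 0], [-0.034, -0.035, 0, 0, 0, 0], [-0.034, -0.035, 0, 0, 0, 0], [-0.034, -0.035, 0, 0, 0, 0], [-0.034, -0.035, 0, 0, 0, 0], [-0.03, -0.035, 0, 0, 0, 0], [0, 0, 0, 0, 0, 0]]]'

```text
t: 3.1
tcp_pos: [0.5038, -0.1203, 0.2565]
tool_rot: [0.212, 0.977, -0.001, 0.001]
force: [-0.9, 0.8, -0.3]
finger_gap: 1.001
```

```bash
cat >> h.py <<'E'
def go(target):
    s=manip.sense();q=R.from_quat(s["tool_rot"]);p=np.array(s["tcp_pos"])
    np.set_printoptions(precision=4,suppress=True)
    print("t",round(s["t"],2),"tcp",p,"q",np.array(s["q"]),"F",np.array(s["force"]),"M",np.array(s["ft_torque"]),"gap",round(s["finger_gap"],3))
    print("tilt",q.as_matrix()[:,2],"yaw_y",np.degrees(np.arctan2(*q.as_matrix()[[1,0],1])))
    if target is not None: print("tool delta",q.inv().apply(np.array(target)-p))
E
python3 - <<'E'
from h import *
go([.514,-.1675,.2])
E
```

```text
t 3.1 tcp [ 0.5038 -0.1203  0.2565] q [-0.4501  0.3829  1.7    -0.0005  1.056  -1.5927] F [-0.8582  0.7684 -0.3478] M [ 0.0335  0.0394 -0.0201] gap 1.001
tilt [ 0.0023 -0.0016 -1.    ] yaw_y 65.47986108033268
tool delta [-0.0287 -0.0387  0.0566]
```

>>> play_rows --steps '[[[-0.015, -0.02, 0.028, 0, 0, 0], [-0.014, -0.019, 0.028, 0, 0, 0], [0, 0, 0.03, 0, 0, 0], [0, 0, 0, 0, 0, 0]]]'

```text
t: 3.6
tcp_pos: [0.5108, -0.1627, 0.1684]
tool_rot: [0.21, 0.978, 0.001, -0.003]
force: [-0.6, -0.8, 1.2]
finger_gap: 1.0
```

Run:
```python
from h import *
go([.514,-.1675,.103])
for n,b in(("top",(310,180,400,270)),("scene",(250,190,370,310))):
    s=manip.snapshot(n);save(s,n+"1.png",b,5)
```

```text
t 3.6 tcp [ 0.5108 -0.1627  0.1684] q [-0.5171  0.5358  1.7352  0.0004  0.8772 -1.6646] F [-0.5787 -0.8383  1.2186] M [-0.0127  0.0384  0.0565] gap 1.0
tilt [-0.0056  0.0035 -1.    ] yaw_y 65.73327804395399
tool delta [-0.0053 -0.0031  0.0654]
```

View pics/top1.png

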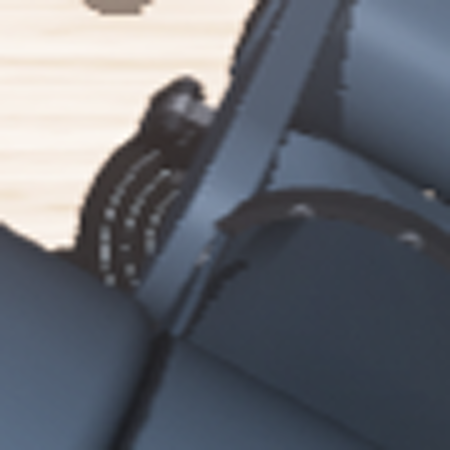

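View pics/scene1.png

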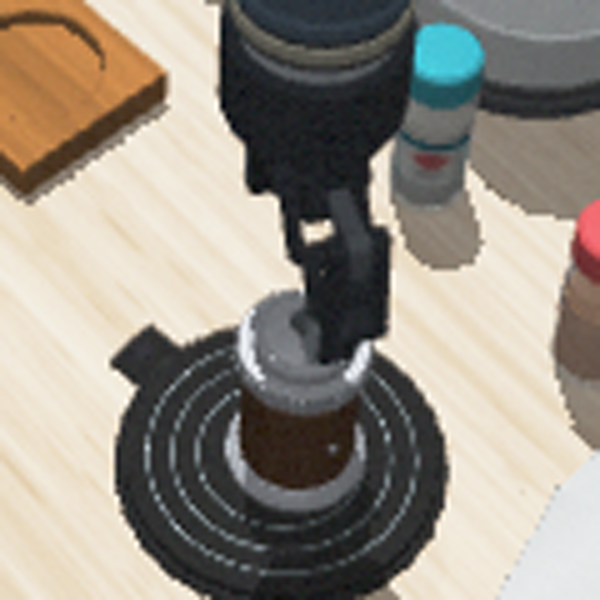

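The scene view shows the fingers straddling the mill's axis, with the head at about (297,260) in the full image. The arm hides the mill in the top view. I'll descend next.

>>> play_rows --steps '[[[-0.005, -0.003, 0.015, 0, 0, 0], [0, 0, 0.025, 0, 0, 0], [0, 0, 0.015, 0, 0, 0], [0, 0, 0.01, 0, 0, 0], [0, 0, 0, 0, 0, 0], [0, 0, 0, 0, 0, 0]]]'

```text
t: 4.45
tcp_pos: [0.5165, -0.1694, 0.1058]
tool_rot: [0.21, 0.978, -0.0, 0.001]
force: [0.2, 0.2, 0.5]
finger_gap: 1.001
```

Run:
```python
from h import *
go([.514,-.1675,.103])
s=manip.snapshot("scene");save(s,"scene2.png",(250,190,370,310),5)
```

```text
t 4.45 tcp [ 0.5165 -0.1694  0.1058] q [-0.5226  0.6444  1.7608  0.      0.7353 -1.6697] F [0.2388 0.2432 0.5419] M [-0.0444  0.0308 -0.0053] gap 1.001
tilt [ 0.001  -0.0005 -1.    ] yaw_y 65.72372998692543
tool delta [0.003  0.0007 0.0028]
```

View pics/scene2.png

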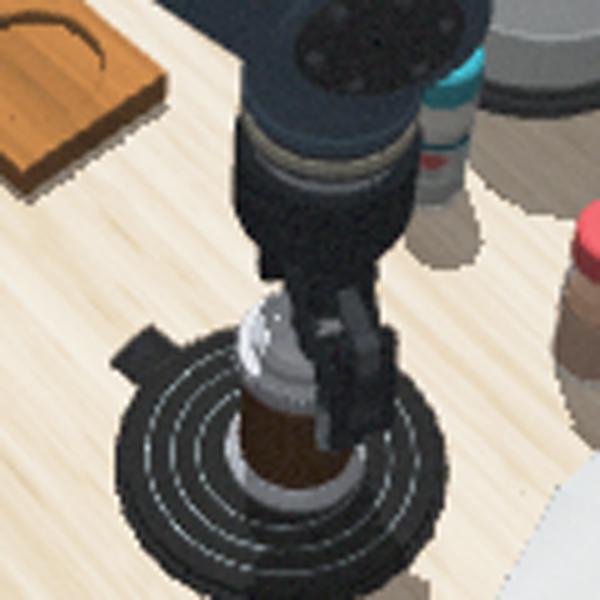

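Run:
```python
from h import *
s=manip.snapshot("scene");st=manip.sense()
Rm=R.from_quat(st["tool_rot"]);p=st["tcp_pos"]
im=s["img"].copy()
im=cv2.resize(im[190:310,250:370],None,fx=5,fy=5,interpolation=cv2.INTER_CUBIC)
def dot(w,c):
    x=(proj(s,w)-[250,190]+.5)*5;cv2.circle(im,tuple(int(v) for v in x),3,c,-1)
dot(p,(255,0,0)); dot(p+Rm.apply([0,0,.025]),(255,255,0))
for sg in(-1,1):
  for x in(-.011,.011):
    for z in(.012,-.03):
      dot(p+Rm.apply([x,sg*.0425,z]),(0,255,0))
      dot(p+Rm.apply([x,sg*.057,z]),(0,255,255))
for a in np.linspace(0,6.28,50):
    dot([.514+.031*np.cos(a),-.1675+.031*np.sin(a),.104],(255,0,255))
    dot([.514+.034*np.cos(a),-.1675+.034*np.sin(a),.01],(255,0,255))
cv2.imwrite("pics/ov.png",im[:,:,::-1])
```

```text
(no output)
```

View pics/ov.png

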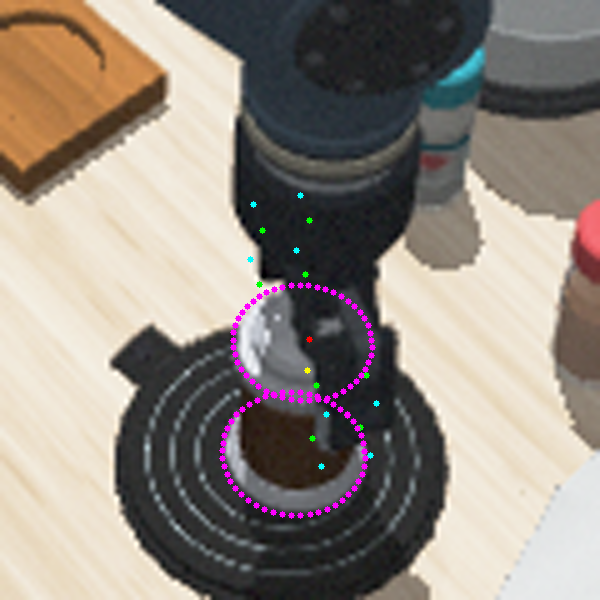

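The overlay shows the tool about 4 mm off along tool x. I'll correct that, lower 3 mm, then close.

>>> play_rows --steps '[[[0.004, 0.001, 0.003, 0, 0, 0], [0, 0, 0, 0, 0, 0], [0, 0, 0, 0, 0, 0]]]'

```text
t: 4.92
tcp_pos: [0.5128, -0.1666, 0.1024]
tool_rot: [0.21, 0.978, -0.0, 0.0]
force: [0.5, 0.1, 0.6]
finger_gap: 1.0
```

>>> play_rows --steps '[[[0, 0, 0, 0, 0, 0], [0, 0, 0, 0, 0, 0], [0, 0, 0, 0, 0, 0], [0, 0, 0, 0, 0, 0]]]' --fingers 0 --squeeze 70

```text
t: 5.42
tcp_pos: [0.513, -0.1667, 0.1026]
tool_rot: [0.21, 0.978, -0.0, 0.0]
force: [0.0, 0.9, 2.9]
finger_gap: 0.699
```

Run:
```python
from h import *
go([.514,-.1675,.103])
```

```text
t 5.42 tcp [ 0.513  -0.1667  0.1026] q [-0.5214  0.6465  1.7724  0.0002  0.7221 -1.6685] F [0.05   0.8602 2.89  ] M [ 0.1638 -0.0432 -0.0117] gap 0.699
tilt [ 0.0006 -0.0002 -1.    ] yaw_y 65.71596902676801
tool delta [-0.0012 -0.0004 -0.0004]
```

Gripped and well centred, with lateral force under 1 N. Now press down in steps.

>>> play_rows --steps '[[[0, 0, 0.001, 0, 0, 0], [0, 0, 0.001, 0, 0, 0], [0, 0, 0.001, 0, 0, 0], [0, 0, 0, 0, 0, 0]]]'

```text
t: 5.92
tcp_pos: [0.5136, -0.167, 0.1007]
tool_rot: [0.21, 0.978, -0.0, 0.001]
force: [-1.2, 1.5, 12.6]
finger_gap: 0.703
```

Run:
```python
from h import *
go(None)
```

```text
t 5.92 tcp [ 0.5136 -0.167   0.1007] q [-0.5214  0.65    1.7729  0.0002  0.7163 -1.6685] F [-1.1966  1.5018 12.6079] M [0.2908 0.0969 0.0476] gap 0.703
tilt [ 0.0021 -0.0011 -1.    ] yaw_y 65.71951574207729
```

>>> play_rows --steps '[[[0, 0, 0.001, 0, 0, 0], [0, 0, 0.001, 0, 0, 0], [0, 0, 0.001, 0, 0, 0], [0, 0, 0, 0, 0, 0]]]'

```text
t: 6.42
tcp_pos: [0.5142, -0.1672, 0.0989]
tool_rot: [0.21, 0.978, -0.001, 0.002]
force: [-1.6, 1.4, 19.8]
finger_gap: 0.701
```

Run:
```python
from h import *
go(None)
```

```text
t 6.42 tcp [ 0.5142 -0.1672  0.0989] q [-0.5213  0.6531  1.7734  0.0002  0.7108 -1.6685] F [-1.5854  1.4272 19.8463] M [0.374  0.2262 0.0614] gap 0.701
tilt [ 0.0038 -0.002  -1.    ] yaw_y 65.72300771569157
```

>>> play_rows --steps '[[[0, 0, 0.001, 0, 0, 0], [0, 0, 0.0005, 0, 0, 0], [0, 0, 0, 0, 0, 3], [0, 0, 0, 0, 0, 3], [0, 0, 0, 0, 0, 3]]]'

```text
t: 7.05
tcp_pos: [0.5144, -0.1673, 0.0981]
tool_rot: [0.287, 0.958, -0.001, 0.003]
force: [-1.5, 3.3, 23.0]
finger_gap: 0.702
```

Run:
```python
from h import *
go(None)
```

```text
t 7.05 tcp [ 0.5144 -0.1673  0.0981] q [-0.5212  0.6545  1.7737  0.0002  0.708  -1.5098] F [-1.5165  3.2623 22.9844] M [0.4717 0.3098 0.0355] gap 0.702
tilt [ 0.0047 -0.0025 -1.    ] yaw_y 56.633191969151575
```

>>> play_rows --steps '[[[0, 0, 0, 0, 0, 3], [0, 0, 0, 0, 0, 3], [0, 0, 0, 0, 0, 3], [0, 0, 0, 0, 0, 3], [0, 0, 0, 0, 0, 0]]]'

```text
t: 7.68
tcp_pos: [0.5145, -0.1672, 0.0981]
tool_rot: [0.385, 0.923, -0.0, 0.003]
force: [-0.9, 3.1, 23.7]
finger_gap: 0.697
```

Run:
```python
from h import *
go(None)
```

```text
t 7.67 tcp [ 0.5145 -0.1672  0.0981] q [-0.5211  0.6545  1.7737  0.0005  0.708  -1.3018] F [-0.8686  3.1095 23.7115] M [0.449  0.2476 0.0244] gap 0.697
tilt [ 0.0048 -0.0024 -1.    ] yaw_y 44.71210133075088
```

>>> play_rows --steps '[[[0, 0, 0, 0, 0, 3], [0, 0, 0, 0, 0, 3], [0, 0, 0, 0, 0, 3], [0, 0, 0, 0, 0, 0]]]'

```text
t: 8.18
tcp_pos: [0.5146, -0.1672, 0.0982]
tool_rot: [0.456, 0.89, 0.0, 0.003]
force: [-2.0, 3.1, 24.0]
finger_gap: 0.7
```

Run:
```python
from h import *
go(None)
s=manip.snapshot("scene");save(s,"scene3.png",(250,190,370,310),5)
for r in manip.pinpoint("barrel_pip",s)[:2]: print(r["point"],r["score"])
```

```text
t 8.18 tcp [ 0.5146 -0.1672  0.0982] q [-0.521   0.6545  1.7736  0.0007  0.708  -1.1447] F [-1.9553  3.1154 24.0429] M [ 0.5141  0.234  -0.0155] gap 0.7
tilt [ 0.005  -0.0023 -1.    ] yaw_y 35.70750535328925
[169.4, 193.0] 0.71
[317.1, 283.8] 0.6
```

View pics/scene3.png

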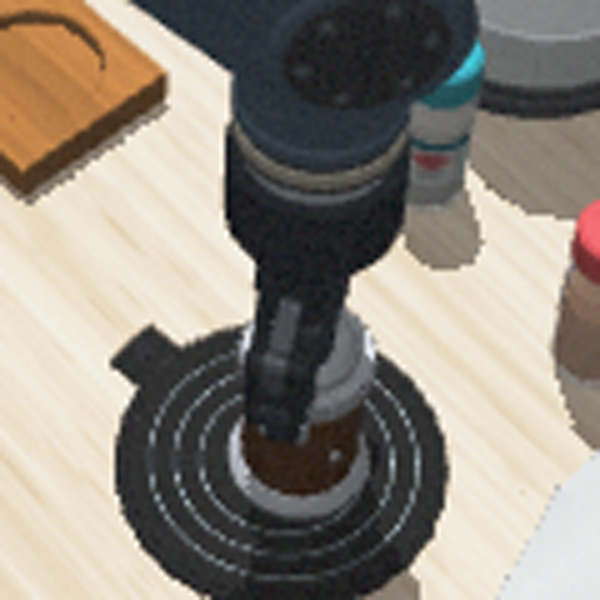

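```bash
cat >> h.py <<'E'
def tq():
    s=manip.sense();m=R.from_quat(s["tool_rot"]).as_matrix()
    print("t %.2f q6 %.4f tau6 %.4f Mz %.4f F %s gap %.3f pos %s"%(s["t"],s["q"][5],s["tau"][5],s["ft_torque"][2],np.round(s["force"],1),s["finger_gap"],np.round(s["tcp_pos"],4)), "M",np.round(s["ft_torque"],3))
E
python3 -c "
from h import *
tq()"
```

```text
t 8.28 q6 -1.1450 tau6 0.0311 Mz -0.0052 F [-1.3  2.4 23.6] gap 0.698 pos [ 0.5146 -0.1672  0.0981] M [ 0.507  0.265 -0.005]
```

>>> play_rows --steps '[[[0, 0, 0, 0, 0, 3], [0, 0, 0, 0, 0, 3], [0, 0, 0, 0, 0, 3], [0, 0, 0, 0, 0, 3], [0, 0, 0, 0, 0, 0]]]'

```text
t: 8.9
tcp_pos: [0.5147, -0.1671, 0.0982]
tool_rot: [0.547, 0.837, 0.0, 0.003]
force: [-0.6, 3.2, 24.0]
finger_gap: 0.699
```

```bash
python3 -c "
from h import *
tq()"
```

```text
t 8.90 q6 -0.9353 tau6 0.0907 Mz 0.0352 F [-0.6  3.2 24. ] gap 0.699 pos [ 0.5147 -0.1671  0.0982] M [0.536 0.208 0.035]
```

>>> play_rows --steps '[[[0, 0, 0, 0, 0, 2], [0, 0, 0, 0, 0, 2], [0, 0, 0, 0, 0, 2], [0, 0, 0, 0, 0, 0]]]'

```text
t: 9.4
tcp_pos: [0.5148, -0.1671, 0.0982]
tool_rot: [0.59, 0.808, 0.001, 0.003]
force: [-2.2, 4.3, 23.5]
finger_gap: 0.701
```

```bash
python3 -c "
from h import *
tq()"
```

```text
t 9.40 q6 -0.8307 tau6 0.0711 Mz -0.0173 F [-2.2  4.3 23.5] gap 0.701 pos [ 0.5148 -0.1671  0.0982] M [ 0.569  0.202 -0.017]
```

>>> play_rows --steps '[[[0, 0, 0, 0, 0, 2], [0, 0, 0, 0, 0, 2], [0, 0, 0, 0, 0, 2], [0, 0, 0, 0, 0, 0]]]'

```text
t: 9.9
tcp_pos: [0.5148, -0.1671, 0.0982]
tool_rot: [0.631, 0.776, 0.001, 0.003]
force: [0.0, 5.3, 23.7]
finger_gap: 0.705
```

```bash
python3 -c "
from h import *
tq()"
```

```text
t 9.90 q6 -0.7260 tau6 0.0709 Mz -0.0504 F [ 0.   5.3 23.7] gap 0.705 pos [ 0.5148 -0.1671  0.0982] M [ 0.617  0.209 -0.05 ]
```

>>> play_rows --steps '[[[0, 0, 0, 0, 0, 3], [0, 0, 0, 0, 0, 3], [0, 0, 0, 0, 0, 3], [0, 0, 0, 0, 0, 0]]]'

```text
t: 10.4
tcp_pos: [0.515, -0.1671, 0.0982]
tool_rot: [0.69, 0.724, 0.001, 0.003]
force: [-0.7, 5.2, 23.7]
finger_gap: 0.702
```

```bash
python3 -c "
from h import *
tq()"
```

```text
t 10.40 q6 -0.5688 tau6 0.0899 Mz 0.0032 F [-0.7  5.2 23.7] gap 0.702 pos [ 0.515  -0.1671  0.0982] M [0.672 0.195 0.003]
```

>>> play_rows --steps '[[[0, 0, 0, 0, 0, 3], [0, 0, 0, 0, 0, 3], [0, 0, 0, 0, 0, 3], [0, 0, 0, 0, 0, 0]]]'

```text
t: 10.9
tcp_pos: [0.5151, -0.1671, 0.0982]
tool_rot: [0.745, 0.667, 0.001, 0.003]
force: [-0.2, 5.3, 23.4]
finger_gap: 0.701
```

```bash
python3 -c "
from h import *
tq()"
```

```text
t 10.90 q6 -0.4117 tau6 0.0894 Mz 0.0621 F [-0.2  5.3 23.4] gap 0.701 pos [ 0.5151 -0.1671  0.0982] M [0.664 0.121 0.062]
```

>>> play_rows --steps '[[[0, 0, 0, 0, 0, 3], [0, 0, 0, 0, 0, 3], [0, 0, 0, 0, 0, 3], [0, 0, 0, 0, 0, 0]]]'

```text
t: 11.4
tcp_pos: [0.5152, -0.1672, 0.0982]
tool_rot: [0.795, 0.607, 0.002, 0.003]
force: [-0.0, 4.1, 23.0]
finger_gap: 0.7
```

```bash
python3 -c "
from h import *
tq()"
```

```text
t 11.40 q6 -0.2546 tau6 0.0890 Mz 0.0540 F [-0.   4.1 23. ] gap 0.700 pos [ 0.5152 -0.1672  0.0982] M [0.749 0.135 0.054]
```

>>> play_rows --steps '[[[0, 0, 0, 0, 0, 3], [0, 0, 0, 0, 0, 3], [0, 0, 0, 0, 0, 3], [0, 0, 0, 0, 0, 0]]]'

```text
t: 11.9
tcp_pos: [0.5154, -0.1672, 0.0983]
tool_rot: [0.84, 0.542, 0.002, 0.003]
force: [0.9, 3.4, 23.5]
finger_gap: 0.701
```

```bash
python3 -c "
from h import *
tq()"
```

```text
t 11.90 q6 -0.0975 tau6 0.0884 Mz 0.0720 F [ 0.9  3.4 23.5] gap 0.701 pos [ 0.5154 -0.1672  0.0983] M [0.767 0.068 0.072]
```

Run:
```python
from h import *
s=manip.snapshot("scene");save(s,"scene4.png",(250,190,370,310),5)
for r in manip.pinpoint("barrel_pip",s)[:2]: print(r["point"],r["score"])
```

```text
[170.4, 193.3] 0.8
[320.0, 284.3] 0.72
```

>>> play_rows --steps '[[[0, 0, 0, 0, 0, 3], [0, 0, 0, 0, 0, 3], [0, 0, 0, 0, 0, 3], [0, 0, 0, 0, 0, 0]]]'

```text
t: 12.5
tcp_pos: [0.5155, -0.1673, 0.0983]
tool_rot: [0.88, 0.475, 0.002, 0.003]
force: [-0.2, 4.6, 23.6]
finger_gap: 0.698
```

```bash
python3 -c "
from h import *
tq()"
```

```text
t 12.50 q6 0.0596 tau6 0.0875 Mz 0.0391 F [-0.2  4.6 23.6] gap 0.698 pos [ 0.5155 -0.1673  0.0983] M [0.716 0.004 0.039]
```

View pics/scene4.png

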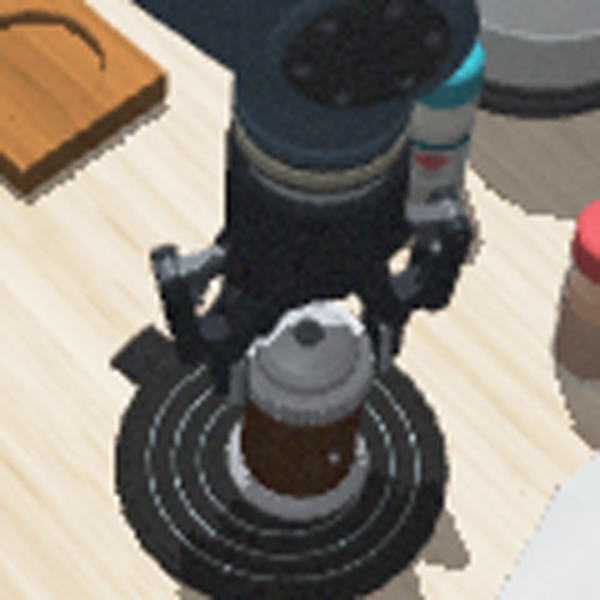

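>>> play_rows --steps '[[[0, 0, 0, 0, 0, 3], [0, 0, 0, 0, 0, 3], [0, 0, 0, 0, 0, 3], [0, 0, 0, 0, 0, 0]]]'

```text
t: 13.0
tcp_pos: [0.5157, -0.1674, 0.0983]
tool_rot: [0.915, 0.404, 0.003, 0.003]
force: [0.4, 3.7, 22.7]
finger_gap: 0.698
```

```bash
python3 -c "
from h import *
tq()"
```

```text
t 13.00 q6 0.2167 tau6 0.0865 Mz -0.0026 F [ 0.4  3.7 22.7] gap 0.698 pos [ 0.5157 -0.1674  0.0983] M [ 0.795 -0.056 -0.003]
```

>>> play_rows --steps '[[[0, 0, 0, 0, 0, 3], [0, 0, 0, 0, 0, 3], [0, 0, 0, 0, 0, 3], [0, 0, 0, 0, 0, 0]]]'

```text
t: 13.5
tcp_pos: [0.5158, -0.1674, 0.0983]
tool_rot: [0.944, 0.331, 0.003, 0.003]
force: [1.5, 2.5, 23.1]
finger_gap: 0.7
```

```bash
python3 -c "
from h import *
tq()"
```

```text
t 13.50 q6 0.3737 tau6 0.0855 Mz -0.0258 F [ 1.5  2.5 23.1] gap 0.700 pos [ 0.5158 -0.1674  0.0983] M [ 0.745 -0.067 -0.026]
```

>>> play_rows --steps '[[[0, 0, 0, 0, 0, 3], [0, 0, 0, 0, 0, 3], [0, 0, 0, 0, 0, 0]]]'

```text
t: 13.88
tcp_pos: [0.516, -0.1675, 0.0984]
tool_rot: [0.96, 0.281, 0.003, 0.003]
force: [-0.1, 3.1, 22.8]
finger_gap: 0.703
```

```bash
python3 -c "
from h import *
tq()"
```

```text
t 13.88 q6 0.4784 tau6 0.0849 Mz 0.0650 F [-0.1  3.1 22.8] gap 0.703 pos [ 0.516  -0.1675  0.0984] M [ 0.765 -0.038  0.065]
```

>>> play_rows --steps '[[[0, 0, 0, 0, 0, 3], [0, 0, 0, 0, 0, 3], [0, 0, 0, 0, 0, 0]]]'

```text
t: 14.25
tcp_pos: [0.516, -0.1677, 0.0984]
tool_rot: [0.973, 0.231, 0.004, 0.003]
force: [1.4, 2.7, 23.6]
finger_gap: 0.701
```

```bash
python3 -c "
from h import *
tq()"
```

```text
t 14.25 q6 0.5829 tau6 0.1658 Mz 0.1400 F [ 1.4  2.7 23.6] gap 0.701 pos [ 0.516  -0.1677  0.0984] M [ 0.724 -0.094  0.14 ]
```

>>> play_rows --steps '[[[0, 0, 0, 0, 0, 3], [0, 0, 0, 0, 0, 3], [0, 0, 0, 0, 0, 0]]]'

```text
t: 14.62
tcp_pos: [0.516, -0.1678, 0.0984]
tool_rot: [0.984, 0.18, 0.004, 0.003]
force: [1.0, 3.7, 23.1]
finger_gap: 0.698
```

```bash
python3 -c "
from h import *
tq()"
```

```text
t 14.62 q6 0.6873 tau6 0.2544 Mz 0.2236 F [ 1.   3.7 23.1] gap 0.698 pos [ 0.516  -0.1678  0.0984] M [ 0.616 -0.12   0.224]
```

>>> play_rows --steps '[[[0, 0, 0, 0, 0, 3], [0, 0, 0, 0, 0, 3], [0, 0, 0, 0, 0, 0]]]'

```text
t: 15.0
tcp_pos: [0.5161, -0.1679, 0.0984]
tool_rot: [0.992, 0.128, 0.004, 0.003]
force: [1.4, 2.1, 22.6]
finger_gap: 0.697
```

```bash
python3 -c "
from h import *
tq()"
```

```text
t 15.00 q6 0.7920 tau6 0.2842 Mz 0.1979 F [ 1.4  2.1 22.6] gap 0.697 pos [ 0.5161 -0.1679  0.0984] M [ 0.579 -0.117  0.198]
```

>>> play_rows --steps '[[[0, 0, 0, 0, 0, 3], [0, 0, 0, 0, 0, 3], [0, 0, 0, 0, 0, 3], [0, 0, 0, 0, 0, 0]]]'

```text
t: 15.5
tcp_pos: [0.5162, -0.1681, 0.0984]
tool_rot: [0.999, 0.05, 0.004, 0.002]
force: [1.4, 1.2, 23.6]
finger_gap: 0.697
```

```bash
python3 -c "
from h import *
tq()
s=manip.snapshot('scene');save(s,'scene5.png',(250,190,370,310),5)
for r in manip.pinpoint('barrel_pip',s)[:2]: print(r['point'],r['score'])
"
```

```text
t 15.50 q6 0.9489 tau6 0.3279 Mz 0.2451 F [ 1.4  1.2 23.6] gap 0.697 pos [ 0.5162 -0.1681  0.0984] M [ 0.574 -0.101  0.245]
[316.5, 285.0] 0.68
[171.0, 192.4] 0.66
```

View pics/scene5.png

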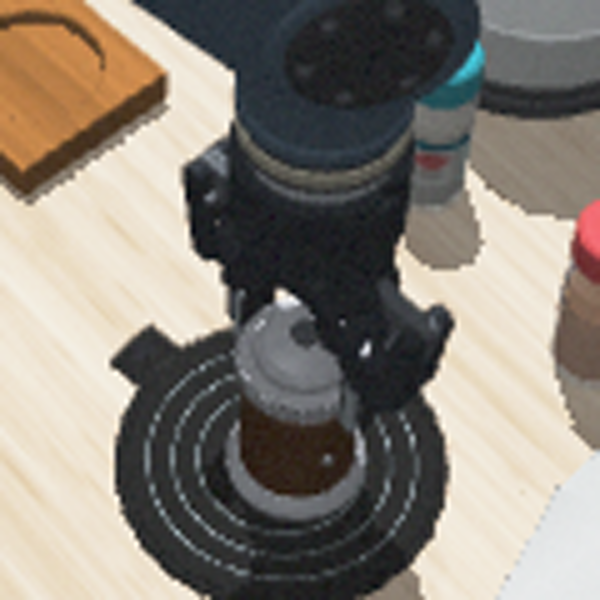

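The pip at (316.5,285) is practically unmoved. The torque slope shows the head is being drawn. One last small turn, then hold.

>>> play_rows --steps '[[[0, 0, 0, 0, 0, 3], [0, 0, 0, 0, 0, 0], [0, 0, 0, 0, 0, 0], [0, 0, 0, 0, 0, 0], [0, 0, 0, 0, 0, 0]]]'

```text
t: 16.23
tcp_pos: [0.5162, -0.1682, 0.0984]
tool_rot: [1.0, 0.024, 0.004, 0.002]
force: [0.3, 3.9, 22.5]
finger_gap: 0.701
```

```bash
python3 -c "
from h import *
tq();go(None)
"
```

```text
t 16.23 q6 1.0009 tau6 0.2807 Mz 0.3551 F [ 0.3  3.9 22.5] gap 0.701 pos [ 0.5162 -0.1682  0.0984] M [ 0.548 -0.197  0.355]
t 16.23 tcp [ 0.5162 -0.1682  0.0984] q [-0.521   0.6547  1.7716  0.0005  0.7056  1.0009] F [ 0.2531  3.8993 22.5423] M [ 0.5479 -0.1966  0.3551] gap 0.701
tilt [ 0.0086 -0.0046 -1.    ] yaw_y -87.21591129274
```

Holding torque is 0.28 Nm, so it is snug. Now lift.

>>> play_rows --steps '[[[0, 0, -0.002, 0, 0, 0], [0, 0, -0.003, 0, 0, 0], [0, 0, -0.004, 0, 0, 0], [0, 0, -0.008, 0, 0, 0], [0, 0, -0.015, 0, 0, 0], [0, 0, -0.02, 0, 0, 0], [0, 0, -0.02, 0, 0, 0], [0, 0, 0, 0, 0, 0]]]'

```text
t: 17.23
tcp_pos: [0.5136, -0.1671, 0.1683]
tool_rot: [1.0, 0.024, 0.002, 0.001]
force: [-0.0, -1.2, -3.7]
finger_gap: 0.698
```

Run:
```python
from h import *
go([.555,.097,.16])
s=manip.snapshot("scene");save(s,"scene6.png",(230,170,350,290),5)
```

```text
t 17.23 tcp [ 0.5136 -0.1671  0.1683] q [-0.5215  0.5375  1.7319  0.      0.8687  1.0019] F [-0.0047 -1.1845 -3.7245] M [-0.042  -0.0383 -0.0019] gap 0.698
tilt [ 0.0031 -0.0018 -1.    ] yaw_y -87.28650590579062
tool delta [ 0.0538 -0.2619  0.008 ]
```

View pics/scene6.png

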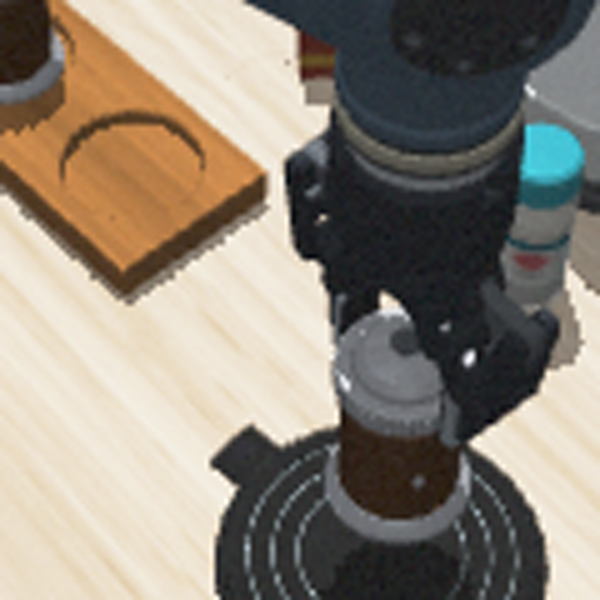

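The mill hangs cleanly with 3.7 N of weight. I'll carry it over the recess.

>>> play_rows --steps '[[[0.004, -0.02, 0, 0, 0, 0], [0.006, -0.03, 0, 0, 0, 0], [0.008, -0.038, 0, 0, 0, 0], [0.008, -0.038, 0, 0, 0, 0], [0.008, -0.038, 0, 0, 0, 0], [0.008, -0.038, 0, 0, 0, 0], [0.007, -0.035, 0, 0, 0, 0], [0.005, -0.025, 0, 0, 0, 0], [0, 0, 0, 0, 0, 0], [0, 0, 0, 0, 0, 0]]]'

```text
t: 18.52
tcp_pos: [0.5533, 0.098, 0.1659]
tool_rot: [1.0, 0.024, -0.001, 0.0]
force: [0.3, -0.1, -4.4]
finger_gap: 0.694
```

Run:
```python
from h import *
go([.555,.097,.14])
```

```text
t 18.52 tcp [0.5533 0.098  0.1659] q [-0.0234  0.5663  1.675  -0.0004  0.9027  1.4992] F [ 0.2704 -0.0733 -4.4409] M [-0.0439  0.0057 -0.0297] gap 0.694
tilt [-0.0024 -0.0002 -1.    ] yaw_y -87.23033153466878
tool delta [0.0017 0.0011 0.0259]
```

>>> play_rows --steps '[[[0.002, 0.001, 0.012, 0, 0, 0], [0, 0, 0.018, 0, 0, 0], [0, 0, 0.01, 0, 0, 0], [0, 0, 0, 0, 0, 0], [0, 0, 0, 0, 0, 0]]]'

```text
t: 19.15
tcp_pos: [0.5568, 0.0964, 0.127]
tool_rot: [1.0, 0.023, 0.0, 0.0]
force: [-0.4, 1.0, -4.4]
finger_gap: 0.704
```

Run:
```python
from h import *
go([.555,.097,.108])
s=manip.snapshot("scene");st=manip.sense();p=st["tcp_pos"]
im=cv2.resize(s["img"][130:250,200:320],None,fx=5,fy=5,interpolation=cv2.INTER_CUBIC)
def dot(w,c):
    x=(proj(s,w)-[200,130]+.5)*5;cv2.circle(im,tuple(int(v) for v in x),2,c,-1)
for a in np.linspace(0,6.28,60):
    dot([.555+.038*np.cos(a),.0968+.038*np.sin(a),.022],(0,255,0))
    for r,h in((.034,.011),(.031,.094)): dot([p[0]+r*np.cos(a),p[1]+r*np.sin(a),p[2]-.0938+h],(255,0,255))
cv2.imwrite("pics/ov2.png",im[:,:,::-1])
t=manip.snapshot("top");save(t,"top7.png",(180,150,320,270),4)
for q,n in((s,"c"),(t,"t")):
    for r in manip.pinpoint("mill_centre",q)[:4]: print(n,r["point"],r["score"],at_z(q,r["point"],p[2]-.0378))
```

```text
t 19.15 tcp [0.5568 0.0964 0.127 ] q [-0.0262  0.6288  1.6944 -0.      0.8177  1.4976] F [-0.3787  0.9684 -4.4125] M [ 0.0283 -0.0919 -0.0586] gap 0.704
tilt [ 0.0007 -0.     -1.    ] yaw_y -87.30939994272693
tool delta [-0.0018 -0.0006  0.019 ]
c [254.5, 187.5] 0.97 [0.5509 0.091  0.0895]
c [176.6, 175.6] 0.86 [0.4172 0.2511 0.0895]
c [332.8, 227.0] 0.61 [ 0.6211 -0.1274  0.0895]
t [322.5, 170.3] 0.47 [ 0.652  -0.0731  0.0895]
```

View pics/ov2.png

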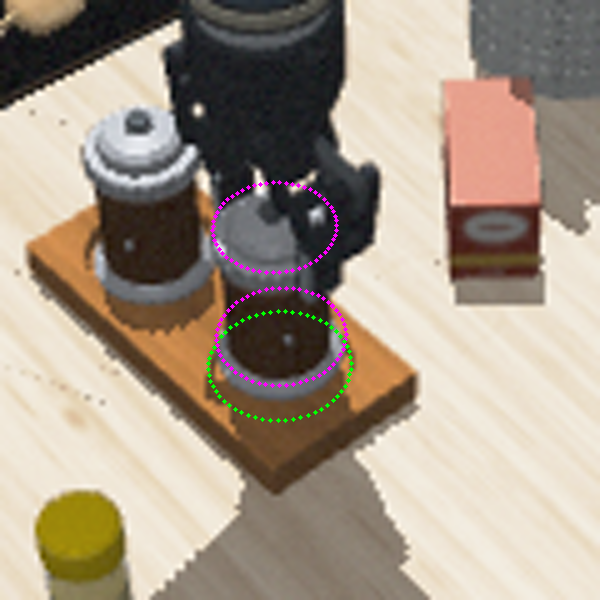

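View pics/top7.png

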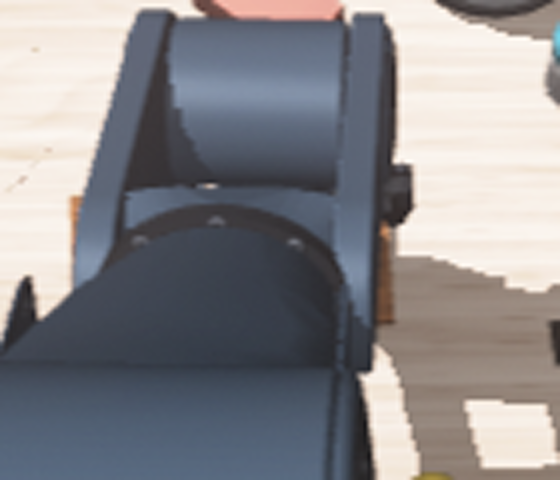

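>>> play_rows --steps '[[[-0.0015, 0.0005, 0.005, 0, 0, 0], [0, 0, 0.005, 0, 0, 0], [0, 0, 0.004, 0, 0, 0], [0, 0, 0.002, 0, 0, 0], [0, 0, 0, 0, 0, 0], [0, 0, 0, 0, 0, 0]]]'

```text
t: 20.1
tcp_pos: [0.555, 0.0961, 0.1109]
tool_rot: [1.0, 0.024, 0.0, 0.0]
force: [-1.0, -0.2, -4.7]
finger_gap: 0.701
```

Run:
```python
from h import *
go([.555,.097,.108])
s=manip.snapshot("scene");save(s,"scene8.png",(200,130,320,250),5)
```

```text
t 20.1 tcp [0.555  0.0961 0.1109] q [-0.0268  0.6534  1.7072 -0.      0.7808  1.4965] F [-0.9559 -0.2219 -4.6842] M [-0.0249 -0.0087  0.0228] gap 0.701
tilt [ 0.0002 -0.     -1.    ] yaw_y -87.281883500496
tool delta [ 0.     -0.0009  0.0029]
```

View pics/scene8.png

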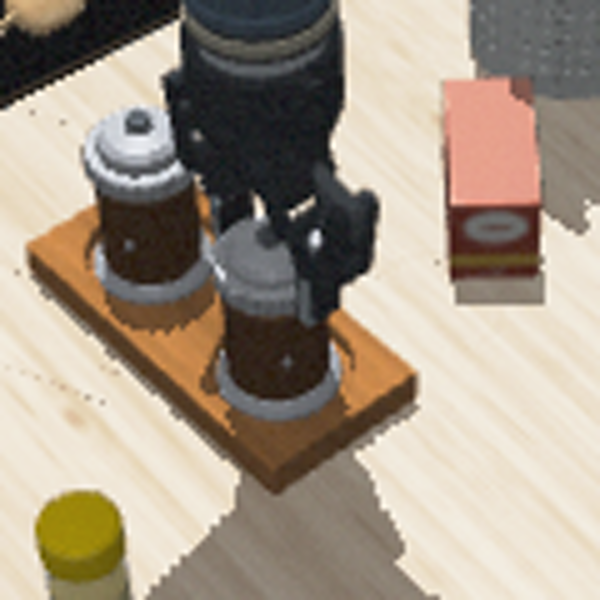

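The foot (x 217–342 in the crop) is centred in the recess (208–353) and already below the rim with no contact. I'll lower slowly.

>>> play_rows --steps '[[[0, 0, 0.001, 0, 0, 0], [0, 0, 0.001, 0, 0, 0], [0, 0, 0.001, 0, 0, 0], [0, 0, 0, 0, 0, 0]]]'

```text
t: 20.65
tcp_pos: [0.5552, 0.0961, 0.1084]
tool_rot: [1.0, 0.024, 0.0, 0.0]
force: [-0.6, 0.1, 1.3]
finger_gap: 0.701
```

>>> play_rows --steps '[[[0, 0, 0.001, 0, 0, 0], [0, 0, 0.0005, 0, 0, 0], [0, 0, 0, 0, 0, 0]]]'

```text
t: 21.02
tcp_pos: [0.5554, 0.0961, 0.108]
tool_rot: [1.0, 0.024, 0.001, 0.0]
force: [-2.2, -0.8, 9.5]
finger_gap: 0.698
```

Floor contact came at TCP z 0.1084, against 0.108 predicted. I'll unload and open.

>>> play_rows --steps '[[[0, 0, -0.002, 0, 0, 0], [0, 0, 0, 0, 0, 0]]]'

```text
t: 21.28
tcp_pos: [0.5551, 0.0961, 0.1083]
tool_rot: [1.0, 0.024, 0.0, 0.0]
force: [-0.8, -0.9, 0.0]
finger_gap: 0.701
```

>>> play_rows --steps '[[[0, 0, 0, 0, 0, 0], [0, 0, 0, 0, 0, 0], [0, 0, 0, 0, 0, 0], [0, 0, 0, 0, 0, 0]]]' --fingers 0.92

```text
t: 21.78
tcp_pos: [0.555, 0.0962, 0.1083]
tool_rot: [1.0, 0.024, 0.0, -0.0]
force: [0.5, 0.5, -0.5]
finger_gap: 0.92
```

Run:
```python
from h import *
go(None)
s=manip.snapshot("scene");save(s,"scene9.png",(200,130,320,250),5)
```

```text
t 21.77 tcp [0.555  0.0962 0.1083] q [-0.0268  0.6575  1.7085  0.      0.7754  1.4966] F [ 0.4911  0.5341 -0.5045] M [ 0.0056 -0.0362 -0.0152] gap 0.92
tilt [ 0.0002  0.     -1.    ] yaw_y -87.28198664796201
```

View pics/scene9.png

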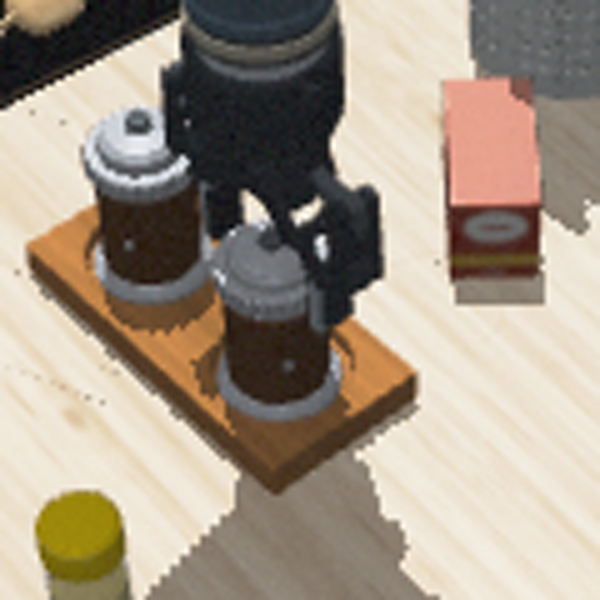

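The mill stands in the recess and the fingers are clear. I'll rise straight up, then back off so the top camera can see.

>>> play_rows --steps '[[[0, 0, -0.005, 0, 0, 0], [0, 0, -0.01, 0, 0, 0], [0, 0, -0.02, 0, 0, 0], [0, 0, -0.03, 0, 0, 0], [0, 0, -0.04, 0, 0, 0], [0, 0, -0.04, 0, 0, 0], [0, 0, 0, 0, 0, 0]]]'

```text
t: 22.7
tcp_pos: [0.5571, 0.0962, 0.2577]
tool_rot: [1.0, 0.024, 0.005, 0.0]
force: [0.2, 0.3, -0.1]
finger_gap: 0.921
```

>>> play_rows --steps '[[[0, 0.03, 0, 0, 0, 0], [0, 0.04, 0, 0, 0, 0], [0, 0.04, 0, 0, 0, 0], [0, 0.04, 0, 0, 0, 0], [0, 0.04, 0, 0, 0, 0], [0, 0.03, 0, 0, 0, 0], [0, 0, 0, 0, 0, 0], [0, 0, 0, 0, 0, 0]]]'

```text
t: 23.7
tcp_pos: [0.5646, -0.1228, 0.2527]
tool_rot: [1.0, 0.024, -0.001, -0.001]
force: [-0.1, -0.5, -0.3]
finger_gap: 0.92
```

Run:
```python
from h import *
go(None)
c=manip.snapshot("scene");save(c,"scene10.png",(200,130,320,250),5)
t=manip.snapshot("top")
im=cv2.resize(t["img"][170:250,185:305],None,fx=6,fy=6,interpolation=cv2.INTER_CUBIC)
cv2.imwrite("pics/top10.png",im[:,:,::-1])
a=manip.pinpoint("mill_centre",c)[:4];b=manip.pinpoint("mill_centre",t)[:4]
for q,rs in((c,a),(t,b)):
    for r in rs: print(r["point"],round(r["score"],2),at_z(q,r["point"],.07))
b=manip.pinpoint("salt_mill_centre",t)[:4]
for r in b: print("salt",r["point"],round(r["score"],2),at_z(t,r["point"],.07))
save(t,"top10f.png",None,1.4)
```

```text
t 23.7 tcp [ 0.5646 -0.1228  0.2527] q [-0.4077  0.4687  1.5562  0.0006  1.1187  1.1156] F [-0.1063 -0.4672 -0.3391] M [ 0.0205  0.0016 -0.0137] gap 0.92
tilt [-0.0017  0.0013 -1.    ] yaw_y -87.29118984633557
[176.1, 179.5] 0.72 [0.4159 0.2577 0.07  ]
[256.2, 187.9] 0.6 [0.5633 0.1018 0.07  ]
[255.7, 209.6] 0.59 [0.5539 0.1    0.07  ]
salt [211.8, 213.5] 0.69 [0.5446 0.2128 0.07  ]
```

View pics/scene10.png

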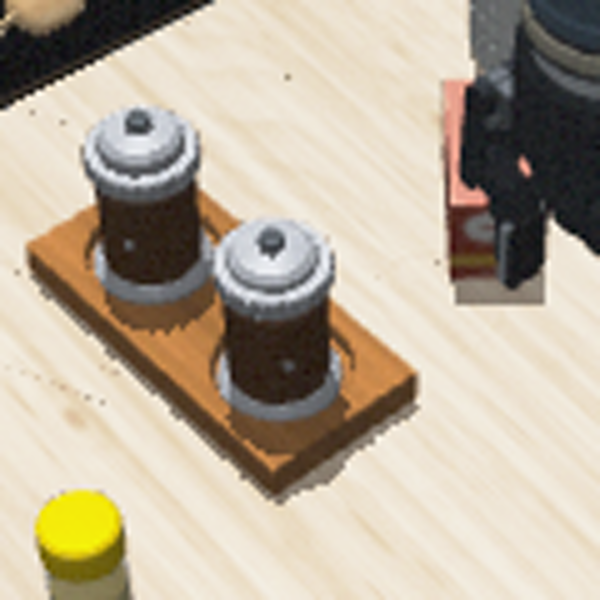

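View pics/top10.png

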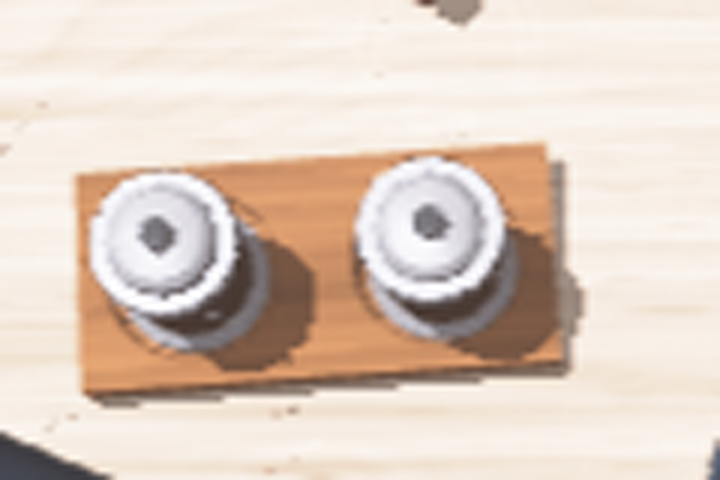

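Run:
```python
from h import *
t=pickle.load(open("top0.pkl","rb"))
u=lambda p:[(p[0]+.5)/6-.5+185,(p[1]+.5)/6-.5+170]
a=at_z(t,u((431,222)),.126);b=at_z(t,u((157,235)),.126);print(a,b,b-a,np.linalg.norm(b-a))
print(manip.sense()["t"]); manip.sign_off()
```

```text
[0.55077368 0.09449579 0.126     ] [0.54631096 0.20593141 0.126     ] [-0.00446272  0.11143562  0.        ] 0.11152494563977995
23.95
the job is handed in; nothing more can be done
```

I tightened the pepper mill's lock ring to snug, stood the mill in the free recess and handed the job in at about 24 s. No verdict was reported.

**Tightening:** I gripped the ring, pressed down with about 23–24 N and turned it clockwise about 2.67 rad. It met the gasket after about 2.2 rad. The torque then climbed, and its slope dropped once the head began to draw. I stopped at a holding torque of about 0.28 Nm. From the angle past that point I estimate the head drawn about 1.2–1.5 mm. The barrel pip moved only a pixel or two in the image.

**Placing:** The mill touched the recess floor at the height I predicted, then I released it and drew the arm well clear.

**Last checks:**
- **Position:** In the last pictures the mill stands upright in the recess. Its button is 111.5 mm from the salt mill's, against 110 mm nominal.
- **Surroundings:** The salt mill and the yellow jar look unmoved in those crops. The arm partly hid the tea carton, and I did not check the two jars by the mat again. No unexpected contact forces showed.

**Disagreements:**
- **Position readings:** The network's mill position from the scene camera was about 9 mm off in x. The top view (within about 4 mm), the outlines and the arm's own reading (within 1 mm) agreed with the target.
- **Torque readings:** The wrist torque was noisy, up to about 0.07 Nm different from the last joint's torque. I relied on the joint torque, less about 0.05 Nm of friction.

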